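# Clear the printer deck and draw the roller out of its bay

### The job

First drop both white packing offcuts from the open report printer into the yellow waste bin and let go of them. Then grip the orange roller through the printer's service opening, tilt it and draw it out obliquely, its visible end first and without forcing it against the printer, and finish while holding it still in the gripper with the whole roller at least 5 cm above the printer's top. Leave the other things on the bench where they are.

Things in the scene. Friction and masses are not known exactly. Their poses are not given: they have to be found in the camera images.
- printer: Report printer with an uncovered service bay, fixed on the bench; dark grey, 300 (x) x 420 (y) x 110 mm (z). Origin: centre of its underside; axes as the bench's, turned up to 0.25 rad. In its frame, mm: flat top deck at z 110; the bay under it is a hollow x -65..65, y -135..145 with a white floor at z 42. Around the bay it is solid.
- opening (a point): Centre of the rectangular opening in the deck over the bay, at deck height (printer x 0, y 57.5, z 110 mm). The opening spans printer x -65..65, y -30..145 mm: 130 x 175 mm.
- plate_edge (a point): Middle of the lower edge of the deck plate that bounds the opening (printer x 0, y -30, z 106 mm). This 4 mm thick plate covers the bay from y -135 to y -30 and hides one end of the roller.
- saddle (a point): Top of the hidden saddle (printer x 0, y -110, z 67 mm) where one shaft end of the roller rests; an equal one is at y +110. Each is 12 mm thick in y, 30 mm wide, with two cheeks up to z 75, at x 7..13 mm either side of the shaft.
- roller: Orange silicone printer roller, 0.11 to 0.22 kg, loose in the saddles along the printer's y. Origin at its middle, on its axis (at the start printer x 0, y 0, z 72 mm); own y is its long axis. Silicone 24 mm across, 190 mm long, plus a 10 mm steel shaft end 30 mm long each side: 250 mm overall, longer than the opening. Its silicone can be gripped through the opening, e.g. 40 mm from the middle towards the tip.
- roller_tip (a point): the end of the roller that is seen in the opening (+125 mm along the roller's y), on its axis
- roller_tail (a point): the other end of the roller (-125 mm along its y), at the start hidden under the deck plate
- bin: Yellow open-topped waste bin, 130 x 130 mm outside, 100 mm tall, walls 4 mm, fixed on the bench left or right of the printer. Origin: centre of its underside.
- foam_a: White rigid packing offcut on the printer's deck, on the part with y below -40 mm: 46 (own x) x 32 (own y) x 32 mm tall (own z up), with a step: its +x third is only 22 mm tall. Origin at its middle, 16 mm above the deck; about 15 g. Grip across its y.
- foam_b: White rigid packing offcut on the printer's deck, on the part with y below -40 mm: 46 (own x) x 32 (own y) x 32 mm tall (own z up), with a step: its +x third is only 22 mm tall. Origin at its middle, 16 mm above the deck; about 15 g. Grip across its y.
- tip_box: Blue box of pipette tips, 120 x 85 x 55 mm; stands on the other side from the bin (origin: centre of its underside). Leave alone.
- cover: The printer's removed cover, a loose dark grey plate 175 x 130 x 8 mm lying on the bench (origin: centre of its underside). Leave alone.
- reagent: White reagent bottle with blue cap, 68 mm across, 170 mm tall, upright (origin: centre of its underside). Leave alone.
- mouse: Black computer mouse, 100 x 60 x 32 mm (origin: centre of its underside). Leave alone.
- tube_rack: White rack of capped glass tubes, 70 x 180 mm, 94 mm tall (origin: centre of its underside). Leave alone.
- pen_cup: Black cup with pens, 76 mm across, pens to 150 mm tall (origin: centre of its underside). Leave alone.
Not all that is in view belongs to the job. There is more than one size of the bin; the job needs the larger. What is shaped like the foam_b but turquoise is not meant.

How it is judged:
On the way, in this order (a step that is already met when the one before it is completed fails the run):
1. both offcuts lie in the bin, let go, with the roller still in its bay (x of foam_a in the frame of bin between -0.065 and 0.065 m and y of foam_a in the frame of bin between -0.065 and 0.065 m and z of foam_a in the frame of bin between 0 and 0.1 m and contact force between the fingers and foam_a below 0.1 N and linear speed of each of foam_a, foam_b below 0.08 m/s and x of foam_b in the frame of bin between -0.065 and 0.065 m and y of foam_b in the frame of bin between -0.065 and 0.065 m and z of foam_b in the frame of bin between 0 and 0.1 m and contact force between the fingers and foam_b below 0.1 N and z of each of roller_tip, roller_tail in the frame of printer below 0.1 m), for 0.2 s.
2. the roller's visible end is out above the deck while its other end is still inside the bay (z of roller_tip in the frame of printer above 0.12 m and z of roller_tail in the frame of printer below 0.106 m), for 0.1 s.
At the end, for the whole second after the job is handed in: Both offcuts are in the bin (middle within 65 mm of the bin's centre along each side, below its rim), untouched; the roller is held by the fingers (over 1 N), still (under 0.05 m/s), both its ends more than 40 mm above the printer's top deck (printer z over 150 mm), touching neither printer nor bin (x of foam_a in the frame of bin between -0.065 and 0.065 m and y of foam_a in the frame of bin between -0.065 and 0.065 m and z of foam_a in the frame of bin between 0 and 0.1 m and contact force between the fingers and foam_a below 0.1 N and linear speed of each of foam_a, foam_b below 0.08 m/s and x of foam_b in the frame of bin between -0.065 and 0.065 m and y of foam_b in the frame of bin between -0.065 and 0.065 m and z of foam_b in the frame of bin between 0 and 0.1 m and contact force between the fingers and foam_b below 0.1 N and z of each of roller_tip, roller_tail in the frame of printer above 0.15 m and contact force between the fingers and roller above 1 N and contact force between roller and printer below 0.1 N and contact force between roller and bin below 0.1 N and linear speed of roller below 0.05 m/s); the arm keeps its last pose, push and grip.
It fails at once if the roller is forced against the printer (over 40 N) (contact force between roller and printer above 40 N).
It fails at once if a bystander is shifted by more than 30 mm (distance of any of tip_box, cover, reagent, mouse, tube_rack, pen_cup from where it was at the start of the episode above 0.03 m).
It also fails if it takes over 67 s, if anything falls off the work surface, if the arm or the gripper's body presses on something with over 40 N, if the wrist force passes 120 N, or if a joint passes its speed limit or range.

### The arm

A 6-joint arm with a two-finger parallel gripper is mounted at the origin on the work surface. World frame = base frame: x ahead of the robot, y to its left, z up, the work surface at z = 0. Lengths are in m, angles in rad, forces in N, time in s.
With the tool pointing down it reaches from about 0.35 to 0.775 m from the base axis. Payload 7.3 kg.
Tool frame: the origin (TCP) lies at the very end of the fingers, on their centre line; the grasp point (between the pads) lies 19 mm behind it (robot.pinch_z is the distance from the TCP to the grasp point, in m); z points along the fingers, y is the line along which they close (so a half turn about z gives the same grasp; the last joint's range is limited). The gripper opens to 92 mm and grips with 3 to 60 N. Pads are 19 mm wide; open, the fingers measure 130 mm over their backs; the gripper's body (75 mm by 190 mm) begins 47 mm behind the grasp point.
Start: joints at [-1.403, 0.342, 1.524, -0, 1.275, -0.146], TCP at [0.162, -0.499, 0.188] pointing down, gripper open.
Joint ranges: [-2.53, 2.53], [-0.77, 2.02], [0.04, 2.7], [-1, 4.14], [0.28, 2.66], [-3.11, 3.11]. Speed limits (rad/s): [2.57, 2.57, 3.14, 3.14, 3.14, 3.14].

### API

Orientations are given as [roll, pitch, yaw] about the fixed x, y, z axes, in that order (R = Rz(yaw) Ry(pitch) Rx(roll)).
In Python, from cell import robot gives the robot as it stands.
- The arm moves only by the tool move_arm, never from a script. Its argument "motion" is a list of rows, each a list of 6 numbers: the shift along the tool's x, y, z in units of 0.1 m (1.0 is 0.1 m), then the turn, a rotation vector about the tool's x, y, z in units of pi rad (1.0 is pi rad). In form: [[dx, dy, dz, rx, ry, rz], ...]. A call has 1 to 12 rows; each row is the pose to reach, as a shift and turn from the pose commanded when the call began, along the tool's axes at that moment, turning the shorter way round; what a row does not reach only later rows make up. A row lasts 1/8 s, in which the tool goes at most 62.5 mm and 10.7 degrees, less where a joint would pass 70% of its speed; a pose out of reach is approached as far as the arm can. A call with a number of a shift or a turn outside -1 to 1 is refused whole. A call with a gripper value outside its range is refused whole. "fingers" is the opening, from -1 (shut) to 1 (fully open), set as the call begins (left out, the last holds). The fingers move at their own pace and stop on an object; "newtons" is the grip in N (left out, the last holds). Time passes only in rows, so rows that repeat a pose let the fingers close. It gives the time, the measured TCP pose, the force, the opening and the grip force at its end, in the units of the state.
- robot.observe(): the state, without advancing time (a new reading comes with each control period).
- robot.read_camera(name): name is "side" or "top" or "wrist"; returns a dict with "image" (384x512x3 uint8, red, green, blue), "range_z" (384x512 float32, m along the optical axis (not along the pixel's ray), 0 where there is no reading), "vfov" (degrees; the focal length in pixels is half the picture's height over the tangent of half this angle, whatever the lens; pixels are square), "cx", "cy" (the principal point, pixels), "k1" (the pictures are not rectified: a ray, as slopes to the right and down, at radius r is drawn at 1 + k1 r^2 times it, then the intrinsics apply), "extrinsics" (4x4, takes a point from camera to world coordinates); the wrist camera has in their place "hand_eye" (4x4, takes a point from camera to tool coordinates, whose origin is the TCP and whose axes are the flange's). Camera axes: x right, y up, looking along -z (the intrinsics and any distortion apply to the point x, -y, -z); pixel columns grow to the right and rows downward; lengths in m; the calibration is good to about 2 mm. A picture is of the moment at which its call begins: read the wrist's pose just before it.
- robot.hand_in(): hands the job in; it is judged then, once.
The state is a dict: "time": time; "qpos": joint angles; "qvel": joint speeds; "joint_efforts": joint torques, N m; "tool_pos": TCP position; "tool_rot": TCP orientation; "contact_force": force on the tool from outside, world axes, zero at the start; "torque": the same for the moment, N m; "opening": finger opening in m; "grip_force": force on a finger pad.
Only numpy, scipy, OpenCV 4.12 (cv2) and the standard library are available. Lean on these libraries where they do the work, as an engineer would, in place of code of your own. Each camera call takes 0.05 s, during which the arm holds its last target. There are 200 camera calls.

## Working session

There is one attempt and no reset: what is moved stays moved. The work goes in short steps, Python scripts to look and compute and a tool call to move; the robot and the scene stay as the last step left them, time stands still between calls to the robot, and variables do not carry over. Pictures are saved under pics/ and viewed, at most 10 in all, crops included, and the job is handed in when it is done.

Besides the shell and the picture viewer there is one more tool, called after ">>>" as a command line: name --pt "numbers of a row" for each row, then --argument value for the rest. move_arm: Moves the arm, as the interface text tells. Shifts and turns lie within -1 to 1; 1 stands for 0.1 m of shift or pi rad of turn. Its arguments: {"type":"object","properties":{"motion":{"type":"array"},"fingers":{"type":"number"},"newtons":{"type":"number"}},"required":["motion"]}

```bash
mkdir -p pics; ls; cat > h.py <<'E'
import numpy as np, cv2
from scipy.spatial.transform import Rotation as R
from cell import robot
def T(s):
    M=np.eye(4); M[:3,:3]=R.from_euler('xyz',s['tool_rot']).as_matrix(); M[:3,3]=s['tool_pos']; return M
def cam(n):
    s=robot.observe(); c=robot.read_camera(n)
    E=c['extrinsics'] if 'extrinsics' in c else T(s)@c['hand_eye']
    im=c['image']; z=c['range_z']; h,w=z.shape
    f=h/2/np.tan(np.radians(c['vfov'])/2)
    u,v=np.meshgrid(np.arange(w),np.arange(h))
    K=np.array([[f,0,c['cx']],[0,f,c['cy']],[0,0,1.]])
    p=cv2.undistortPoints(np.stack([u,v],-1).reshape(-1,1,2).astype(float),K,np.array([c['k1'],0,0,0.])).reshape(h,w,2)
    P=np.stack([p[...,0]*z,-p[...,1]*z,-z],-1)@E[:3,:3].T+E[:3,3]
    P[z==0]=np.nan
    return im,P,E
def save(im,n): cv2.imwrite('pics/'+n,im[...,::-1])
def rel(pos,Rm=None,s=None):
    "shift (0.1 m) and rotvec (pi) in current tool frame"
    M=T(s or robot.observe()); d=M[:3,:3].T@(np.array(pos)-M[:3,3])/0.1
    r=np.zeros(3) if Rm is None else R.from_matrix(M[:3,:3].T@Rm).as_rotvec()/np.pi
    return np.round(np.r_[d,r],3)
E
python3 - <<'E'
from h import *
a,P,E=cam('top'); b,Q,_=cam('side'); np.savez('v0',a=a,P=P,b=b,Q=Q)
save(a,'top0.png'); save(b,'side0.png'); print(robot.observe(), E)
E
```

```text
pics
{'time': 0.1, 'qpos': array([-1.40299198e+00,  3.42680258e-01,  1.52490949e+00, -1.88118093e-05,
        1.27542425e+00, -1.46000774e-01]), 'qvel': array([-9.86008708e-05, -6.32272627e-04, -3.11942041e-03,  4.16290189e-04,
       -1.90059484e-03,  6.27727207e-04]), 'joint_efforts': array([ 1.70892075e-03, -4.32004130e+01, -2.44694120e+01,  7.18803238e-02,
        5.26112714e-02, -4.83172892e-05]), 'tool_pos': array([ 0.16200078, -0.49893863,  0.18780458]), 'tool_rot': array([-3.14018382e+00, -1.88982501e-04,  3.13810476e-01]), 'contact_force': array([0.47368995, 0.70702089, 0.26323752]), 'torque': array([-0.06975723, -0.01324263,  0.00569154]), 'grip_force': 0.0, 'opening': 0.09184015438888501} [[-0.00331911  0.99838517 -0.05671006  0.44547396]
 [-0.99982271 -0.00226207  0.01869327  0.00926392]
 [ 0.0185348   0.05676205  0.99821567  1.60306388]
 [ 0.          0.          0.          1.        ]]
```

View pics/top0.png

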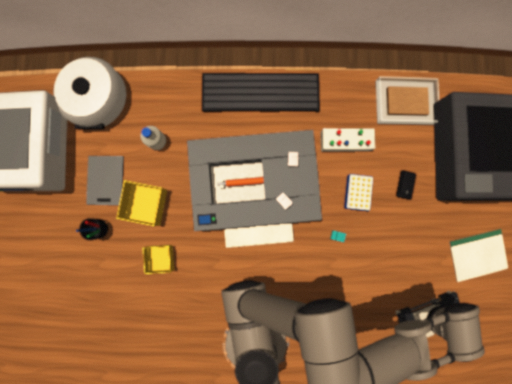

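View pics/side0.png

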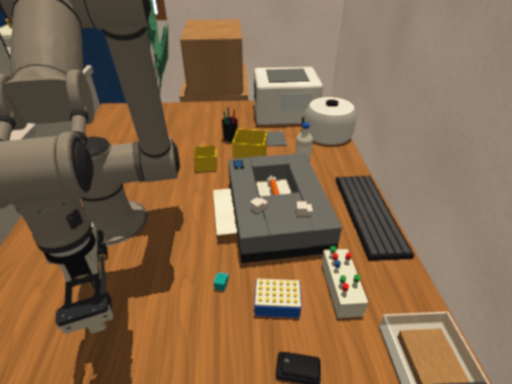

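The top view shows the large bin at about (143,203), the printer centred at (255,180), and foam offcuts at (293,158) and (285,201). The orange roller lies between about (221,184) and (263,181). The tip box is at (359,192) and the tube rack at (348,138). The small bin and the turquoise piece are decoys.

```bash
python3 - <<'E'
from h import *
d=np.load('v0.npz'); a,P=d['a'],d['P']; hsv=cv2.cvtColor(a,cv2.COLOR_RGB2HSV); Z=P[...,2]
def box(m,n):
    p=P[m][:,:2].astype(np.float32); r=cv2.minAreaRect(p); print(n,m.sum(),'c',np.round(r[0],4),'sz',np.round(r[1],4),'ang',round(r[2],1),'med z',np.round(np.median(P[m][:,2]),4)); return r
u,v=np.meshgrid(range(512),range(384))
deck=(Z>.10)&(Z<.12)&(u>180)&(u<330)&(v>120)&(v<240)&(hsv[...,2]<150)
k=np.ones((3,3),np.uint8)
deck=cv2.morphologyEx(deck.astype(np.uint8),cv2.MORPH_OPEN,k)>0
box(deck,'deck')
box((Z>.02)&(u>112)&(u<172)&(v>175)&(v<230)&(hsv[...,1]>150)&(Z>.09),'bin rim')
for n,(x,y) in dict(A=(293,158),B=(285,201)).items():
    m=(abs(u-x)<14)&(abs(v-y)<14)&(hsv[...,1]<80)&(hsv[...,2]>110)
    box(m,n); box(m&(Z>.122),n+' z'); 
    print(np.round(Z[y-9:y+10:2,x-9:x+10:2]*1000))
m=(hsv[...,0]<12)&(hsv[...,1]>170)&(u>205)&(u<275)&(v>165)&(v<200)&(hsv[...,2]>120)
box(m,'roller')
for n,(x,y) in dict(tip=(359,192),rack=(348,138),bottle=(152,135),small=(158,259),cup=(95,229)).items(): print(n,np.round(P[y,x],3))
big=cv2.resize(a[120:240,180:330],None,fx=5,fy=5,interpolation=cv2.INTER_CUBIC); save(big,'crop0.png')
E
```

```text
deck 8917 c [0.5678 0.0015] sz [0.2985 0.4218] ang 4.9 med z 0.1096
bin rim 220 c [0.4929 0.3847] sz [0.134 0.132] ang 78.8 med z 0.0983
A 716 c [ 0.6384 -0.1267] sz [0.0869 0.0875] ang 89.7 med z nan
A z 145 c [ 0.6344 -0.1236] sz [0.0323 0.0466] ang 85.6 med z 0.1392
[[115. 113. 108. 105. 112. 102. 104. 117. 107. 112.]
 [104. 108. 104. 110. 111. 108. 110. 109. 109. 111.]
 [110. 108. 118. 129. 132. 127. 134. 127. 113. 106.]
 [113. 108. 123. 125. 131. 132. 137. 107. 111. 107.]
 [113. 108. 127. 141. 141. 139. 141. 144. 104. 106.]
 [110. 111. 135. 146. 139. 140. 147. 141. 109. 106.]
 [115. 112. 144. 139. 143. 143. 144. 110. 107. 110.]
 [106. 107. 144. 147. 141. 136. 145. 110. 107. 109.]
 [106. 110. 127. 131. 135. 140. 142. 113. 106. 105.]
 [113. 102. 104. 105. 107. 111. 112. 108. 108. 112.]]
B 710 c [ 0.4971 -0.0991] sz [0.0855 0.0853] ang 89.6 med z nan
B z 146 c [ 0.4989 -0.0939] sz [0.0452 0.0322] ang 41.8 med z 0.1394
[[111. 109. 107. 110. 110. 112. 112. 108. 101. 106.]
 [112. 108. 111. 133. 128. 109. 108. 111. 108. 115.]
 [112. 128. 128. 133. 128. 142. 111. 112. 113. 111.]
 [130. 129. 134. 137. 139. 136. 140. 109. 107. 109.]
 [112. 133. 130. 141. 147. 141. 145.  nan 113. 113.]
 [108. 111. 144. 146. 136. 142. 142. 140. 141. 107.]
 [107. 110. 116. 137. 141. 148. 143. 138. 111. 113.]
 [107. 105. 108. 114. 138. 145. 145. 106. 105. 108.]
 [106. 115. 104. 115. 120. 149. 107. 103. 113. 112.]
 [112. 106. 114. 107. 116. 114. 113. 112. 108. 112.]]
roller 200 c [0.5639 0.0349] sz [0.0155 0.121 ] ang 5.5 med z nan
tip [ 0.529 -0.36   0.045]
rack [ 0.715 -0.322  0.055]
bottle [0.712 0.334 0.134]
small [0.299 0.338 0.004]
cup [0.403 0.562 0.015]
```

View pics/crop0.png

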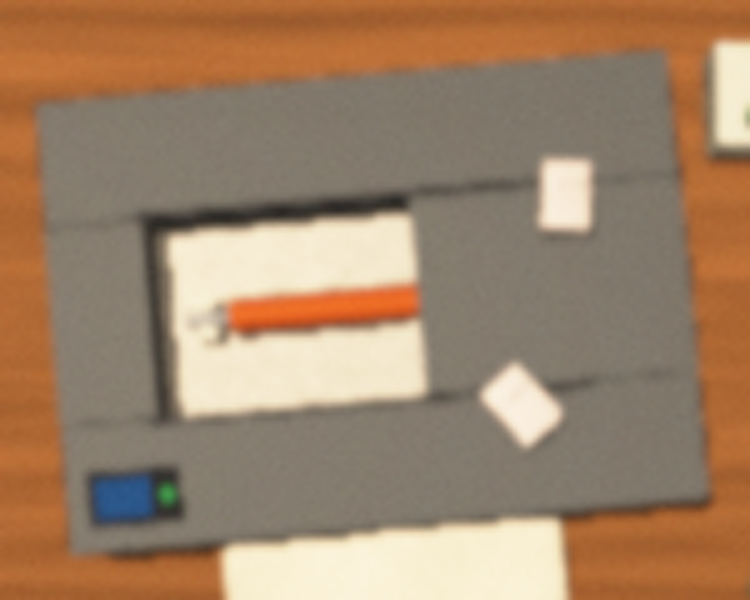

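Pixels map to sensible sizes: deck 298x422 mm at z 0.110, foam 46x32 mm, bin 132 mm. Next I'll write a motion planner that prints the numbers to enter.

```bash
cat >> h.py <<'E'
def down(yaw): return R.from_euler('xyz',[np.pi,0,yaw]).as_matrix()
def plan(wps,M=None):
    "wps: list of (pos,R); prints call numbers, split to stay within 0.1 m per axis"
    M=T(robot.observe()) if M is None else M
    for p,Rm in wps:
        p=np.array(p,float); n=int(np.ceil(max(np.abs(M[:3,:3].T@(p-M[:3,3])).max()/0.099,1e-9))); p0=M[:3,3].copy(); dR=R.from_matrix(M[:3,:3].T@Rm).as_rotvec(); R0=M[:3,:3].copy()
        for i in range(1,n+1):
            N=np.eye(4); N[:3,3]=p0+(p-p0)*i/n; N[:3,:3]=R0@R.from_rotvec(dR*i/n).as_matrix()
            s=np.round(M[:3,:3].T@(N[:3,3]-M[:3,3])/0.1,3); r=np.round(R.from_matrix(M[:3,:3].T@N[:3,:3]).as_rotvec()/np.pi,4)
            rows=max(np.linalg.norm(s)/.6,np.linalg.norm(r)*180/10.5)
            print(i,'/',n,[*map(float,s),*map(float,r)],'rows %.1f'%rows); M=N
        print('->',np.round(p,3))
E
python3 - <<'E'
from h import *
plan([((.632,-.124,.20),down(-.077))])
E
```

```text
1 / 6 [0.938, -0.353, -0.02, -0.0001, 0.0, 0.0207] rows 1.7
2 / 6 [0.913, -0.413, -0.02, -0.0001, 0.0, 0.0207] rows 1.7
3 / 6 [0.884, -0.471, -0.02, -0.0001, 0.0, 0.0207] rows 1.7
4 / 6 [0.852, -0.528, -0.02, -0.0001, 0.0, 0.0207] rows 1.7
5 / 6 [0.815, -0.582, -0.02, -0.0001, 0.0, 0.0207] rows 1.7
6 / 6 [0.776, -0.634, -0.02, -0.0001, 0.0, 0.0207] rows 1.7
-> [ 0.632 -0.124  0.2  ]
```

>>> move_arm --pt "0.47 -0.18 -0.01 0 0 0.01" --pt "0.938 -0.353 -0.02 0 0 0.0207" --fingers 1

```text
time: 0.35
tool_pos: [0.2408, -0.436, 0.1899]
tool_rot: [-3.141, 0.0, 0.246]
contact_force: [-0.0, -0.2, -0.3]
opening: 0.0919
grip_force: 0.0
```

>>> move_arm --pt "0.46 -0.2 -0.01 0 0 0.01" --pt "0.913 -0.413 -0.02 0 0 0.0207"

```text
time: 0.6
tool_pos: [0.3197, -0.3731, 0.1922]
tool_rot: [-3.141, 0.0, 0.182]
contact_force: [1.1, -0.1, -0.2]
opening: 0.092
grip_force: 0.0
```

>>> move_arm --pt "0.44 -0.235 -0.01 0 0 0.01" --pt "0.884 -0.471 -0.02 0 0 0.0207"

```text
time: 0.85
tool_pos: [0.398, -0.3106, 0.1942]
tool_rot: [-3.141, 0.0, 0.118]
contact_force: [1.1, -1.4, -0.1]
opening: 0.0916
grip_force: 0.0
```

>>> move_arm --pt "0.426 -0.264 -0.01 0 0 0.01" --pt "0.852 -0.528 -0.02 0 0 0.0207"

```text
time: 1.1
tool_pos: [0.4764, -0.2481, 0.1961]
tool_rot: [-3.141, 0.001, 0.053]
contact_force: [0.3, -0.7, 0.7]
opening: 0.0917
grip_force: 0.0
```

>>> move_arm --pt "0.408 -0.29 -0.01 0 0 0.01" --pt "0.815 -0.582 -0.02 0 0 0.0207"

```text
time: 1.35
tool_pos: [0.5546, -0.1856, 0.198]
tool_rot: [-3.141, 0.001, -0.012]
contact_force: [-0.0, -0.9, 0.1]
opening: 0.092
grip_force: 0.0
```

>>> move_arm --pt "0.388 -0.317 -0.01 0 0 0.01" --pt "0.776 -0.634 -0.02 0 0 0.0207" --pt "0.776 -0.634 -0.02 0 0 0.0207" --pt "0.776 -0.634 -0.02 0 0 0.0207"

```text
time: 1.85
tool_pos: [0.6314, -0.1244, 0.1997]
tool_rot: [3.141, 0.002, -0.076]
contact_force: [-0.0, -0.4, 0.3]
opening: 0.0919
grip_force: 0.0
```

```bash
python3 - <<'E'
from h import *
s=robot.observe(); print(s['time'],s['tool_pos'],s['tool_rot'])
a,P,E=cam('wrist'); np.savez('v1',a=a,P=P); save(a,'w1.png')
hsv=cv2.cvtColor(a,cv2.COLOR_RGB2HSV);Z=P[...,2]
m=((hsv[...,1]<70)&(hsv[...,2]>100)&(Z>.118)&(Z<.155)).astype(np.uint8)
n,l,st,c=cv2.connectedComponentsWithStats(m)
for i in range(1,n):
    if st[i,4]>300:
        p=P[l==i]; print(st[i],np.round(np.nanmedian(p,0),4),[np.round(x,4) for x in cv2.minAreaRect(p[:,:2].astype(np.float32))])
        for lo,hi in((.126,.136),(.137,.15)):
            q=p[(p[:,2]>lo)&(p[:,2]<hi)]; print('  z',lo,len(q),np.round(q.mean(0),4))
E
```

```text
1.85 [ 0.63142856 -0.12438723  0.19966159] [ 3.14147417e+00  1.62682857e-03 -7.58159778e-02]
[ 230  156   39   59 2206] [ 0.6369 -0.122   0.1412] [array([ 0.6351, -0.1218]), array([0.0317, 0.0453]), np.float64(85.5912)]
  z 0.126 785 [ 0.6496 -0.1228  0.1318]
  z 0.137 1364 [ 0.6277 -0.1215  0.1418]
```

View pics/w1.png

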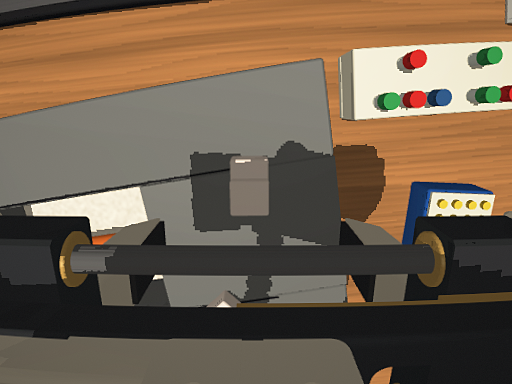

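The wrist view shows foam A centred at about (250,185), with the step away from the robot. It is measured at (0.635, -0.122), top z 0.142. The fingers straddle it, so I'll descend.

>>> move_arm --pt "0.0 -0.02 0.45 0 0 0" --pt "0.0 -0.02 0.75 0 0 0" --pt "0.0 -0.02 0.85 0 0 0" --pt "0.0 -0.02 0.85 0 0 0"

```text
time: 2.4
tool_pos: [0.6318, -0.1231, 0.1157]
tool_rot: [3.141, 0.0, -0.077]
contact_force: [0.8, -0.3, 0.1]
opening: 0.0917
grip_force: 0.0
```

>>> move_arm --pt "0 0 0 0 0 0" --pt "0 0 0 0 0 0" --pt "0 0 0 0 0 0" --pt "0 0 0 0 0 0" --pt "0 0 0 0 0 0" --pt "0 0 0 0 0 0" --fingers -1 --newtons 10

```text
time: 3.15
tool_pos: [0.6321, -0.1223, 0.1154]
tool_rot: [3.142, 0.0, -0.076]
contact_force: [0.3, -0.4, -0.1]
opening: 0.0362
grip_force: 0.0
```

>>> move_arm --pt "0 0 -0.4 0 0 0" --pt "0 0 -0.8 0 0 0" --pt "0 0 -0.8 0 0 0"

```text
time: 3.52
tool_pos: [0.634, -0.1229, 0.1994]
tool_rot: [3.14, -0.007, -0.076]
contact_force: [0.5, -0.7, -0.6]
opening: 0.0063
grip_force: 0.0
```

```bash
python3 - <<'E'
from h import *
s=robot.observe(); print(s['time'],s['tool_pos'],s['tool_rot'],s['opening'],s['grip_force'])
plan([((.493,.385,.20),down(-.2)),((.493,.385,.06),down(-.2)),((.493,.385,.20),down(-.2)),((.4965,-.096,.2),down(.73))])
E
```

```text
3.525 [ 0.63398582 -0.12291624  0.19939587] [ 3.13976448 -0.00734598 -0.07630621] 0.00631710426150815 0.0
1 / 6 [-0.299, -0.826, -0.005, 0.0001, -0.0004, 0.0066] rows 1.5
2 / 6 [-0.316, -0.82, -0.004, 0.0001, -0.0004, 0.0066] rows 1.5
3 / 6 [-0.333, -0.813, -0.004, 0.0001, -0.0004, 0.0066] rows 1.5
4 / 6 [-0.349, -0.806, -0.003, 0.0001, -0.0004, 0.0066] rows 1.5
5 / 6 [-0.366, -0.799, -0.002, 0.0001, -0.0004, 0.0066] rows 1.5
6 / 6 [-0.382, -0.791, -0.002, 0.0001, -0.0004, 0.0066] rows 1.5
-> [0.493 0.385 0.2  ]
1 / 2 [0.0, 0.0, 0.7, -0.0, 0.0, 0.0] rows 1.2
2 / 2 [0.0, -0.0, 0.7, -0.0, 0.0, -0.0] rows 1.2
-> [0.493 0.385 0.06 ]
1 / 2 [-0.0, 0.0, -0.7, 0.0, 0.0, 0.0] rows 1.2
2 / 2 [-0.0, 0.0, -0.7, 0.0, 0.0, 0.0] rows 1.2
-> [0.493 0.385 0.2  ]
1 / 5 [0.198, 0.941, 0.0, 0.0, 0.0, -0.0592] rows 1.6
2 / 5 [0.02, 0.962, 0.0, 0.0, 0.0, -0.0592] rows 1.6
3 / 5 [-0.158, 0.949, 0.0, 0.0, 0.0, -0.0592] rows 1.6
4 / 5 [-0.331, 0.903, 0.0, 0.0, 0.0, -0.0592] rows 1.6
5 / 5 [-0.492, 0.827, 0.0, 0.0, 0.0, -0.0592] rows 1.6
-> [ 0.496 -0.096  0.2  ]
```

I lifted before the fingers had closed (they move at about 75 mm/s). I'll reopen to about 65 mm, go down again and wait longer this time.

>>> move_arm --pt "0 0 0 0 0 0" --pt "0 0 0 0 0 0" --pt "0 0 0 0 0 0" --pt "0 0 0 0 0 0" --pt "0 0 0 0 0 0" --pt "0 0 0 0 0 0" --pt "0 0 0 0 0 0" --fingers 0.4

```text
time: 4.4
tool_pos: [0.6321, -0.1224, 0.1954]
tool_rot: [3.141, -0.0, -0.076]
contact_force: [0.0, 0.5, 0.1]
opening: 0.0637
grip_force: 0.0
```

```bash
python3 - <<'E'
from h import *
s=robot.observe(); print(s['time'],s['tool_pos'],s['tool_rot'],s['opening'])
a,P,E=cam('wrist'); save(a,'w2.png')
hsv=cv2.cvtColor(a,cv2.COLOR_RGB2HSV);Z=P[...,2]
m=((hsv[...,1]<70)&(hsv[...,2]>100)&(Z>.118)&(Z<.155)).astype(np.uint8)
n,l,st,c=cv2.connectedComponentsWithStats(m)
for i in range(1,n):
    if st[i,4]>300:
        p=P[l==i]; print(st[i],np.round(np.nanmedian(p,0),4),[np.round(x,4) for x in cv2.minAreaRect(p[:,:2].astype(np.float32))])
E
```

```text
4.4 [ 0.63209987 -0.12236445  0.19544856] [ 3.14147733e+00 -4.93778583e-05 -7.63937567e-02] 0.06372562336292033
[ 232  158   40   60 2307] [ 0.6369 -0.1221  0.1412] [array([ 0.6347, -0.1218]), array([0.0315, 0.046 ]), np.float64(86.3636)]
```

>>> move_arm --pt "-0.02 0 0.45 0 0 0" --pt "-0.02 0 0.75 0 0 0" --pt "-0.02 0 0.82 0 0 0" --pt "-0.02 0 0.82 0 0 0"

```text
time: 4.95
tool_pos: [0.6305, -0.1224, 0.114]
tool_rot: [3.141, -0.001, -0.076]
contact_force: [-0.0, -0.2, 0.5]
opening: 0.0644
grip_force: 0.0
```

>>> move_arm --pt "0 0 0 0 0 0" --pt "0 0 0 0 0 0" --pt "0 0 0 0 0 0" --pt "0 0 0 0 0 0" --pt "0 0 0 0 0 0" --pt "0 0 0 0 0 0" --pt "0 0 0 0 0 0" --fingers -1 --newtons 10

```text
time: 5.82
tool_pos: [0.6301, -0.1222, 0.1134]
tool_rot: [3.142, 0.0, -0.076]
contact_force: [-0.3, -0.3, 0.0]
opening: 0.0016
grip_force: 0.0
```

```bash
python3 - <<'E'
from h import *
a,P,E=cam('wrist'); t,Q,_=cam('top')
big=cv2.resize(t[120:240,180:330],None,fx=3.2,fy=3.2,interpolation=cv2.INTER_CUBIC)
im=np.zeros((384,1000,3),np.uint8); im[:,:512]=a; im[:384,520:1000]=big
save(cv2.resize(im,(800,307)),'w3.png')
hsv=cv2.cvtColor(a,cv2.COLOR_RGB2HSV);Z=P[...,2]
m=((hsv[...,1]<70)&(hsv[...,2]>100)&(Z>.105)&(Z<.165)).astype(np.uint8)
n,l,st,c=cv2.connectedComponentsWithStats(m)
for i in range(1,n):
    if st[i,4]>300:
        p=P[l==i]; print(st[i],np.round(np.nanmedian(p,0),4),[np.round(x,4) for x in cv2.minAreaRect(p[:,:2].astype(np.float32))])
E
```

```text
[    0    35   369   210 45996] [ 0.6883 -0.0887  0.1101] [array([ 0.6723, -0.0721]), array([0.1067, 0.2495]), np.float64(4.4076)]
[ 83 209  63  36 970] [ 0.6298 -0.0319  0.1101] [array([ 0.6266, -0.0311]), array([0.0224, 0.044 ]), np.float64(2.4455)]
```

View pics/w3.png

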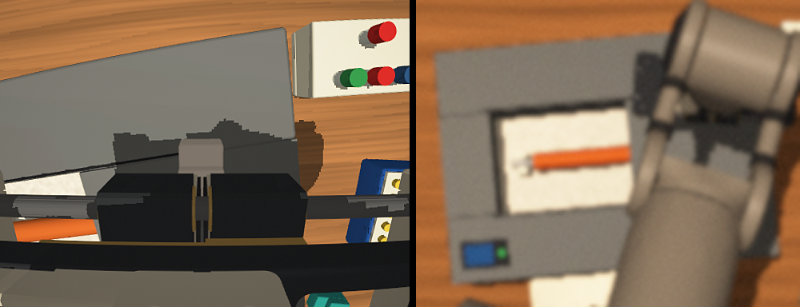

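```bash
python3 - <<'E'
from h import *
a,P,E=cam('wrist')
for v in range(166,300,6): print(v,a[v,250],np.round(P[v,250],4), '|',np.round(P[v,200],4))
M=T(robot.observe()); print(np.round(np.linalg.inv(M)@E,4))
E
```

```text
166 [53 53 50] [ 0.6614 -0.1232  0.1099] | [ 0.6639 -0.0919  0.1098]
172 [57 57 54] [ 0.6577 -0.1229  0.1104] | [ 0.66   -0.0913  0.1094]
178 [116 107  97] [ 0.6572 -0.1229  0.1259] | [ 0.6563 -0.0911  0.1103]
184 [128 118 106] [ 0.6551 -0.1228  0.132 ] | [ 0.6526 -0.0907  0.1108]
190 [127 117 106] [ 0.6514 -0.1225  0.1311] | [ 0.6485 -0.0901  0.1099]
196 [128 117 106] [ 0.6481 -0.1223  0.1321] | [ 0.6446 -0.0897  0.1104]
202 [127 117 105] [ 0.6446 -0.122   0.1322] | [ 0.6405 -0.0891  0.11  ]
208 [119 110  99] [ 0.6413 -0.1217  0.1332] | [ 0.6369 -0.0889  0.1112]
214 [126 116 104] [ 0.6403 -0.1217  0.1409] | [ 0.6326 -0.0883  0.1106]
220 [118 109  99] [ 0.6371 -0.1214  0.1416] | [ 0.6684 -0.1109  0.2266]
226 [13 13 15] [ 0.6407 -0.1219  0.1606] | [ 0.668  -0.1114  0.2302]
232 [15 14 16] [ 0.6402 -0.1219  0.1672] | [ 0.6679 -0.112   0.2342]
238 [15 13 15] [ 0.6406 -0.122   0.1752] | [ 0.6678 -0.1126  0.2379]
244 [13 13 14] [ 0.6408 -0.122   0.1823] | [ 0.6672 -0.1129  0.2401]
250 [47 47 45] [ 0.6615 -0.124   0.233 ] | [ 0.6663 -0.113   0.2415]
256 [50 49 46] [ 0.66   -0.1239  0.2335] | [ 0.6644 -0.1126  0.2408]
262 [50 50 48] [ 0.6589 -0.1238  0.2347] | [ 0.6632 -0.1125  0.2413]
268 [49 47 46] [ 0.6574 -0.1237  0.2349] | [ 0.6616 -0.1123  0.2413]
274 [47 47 44] [ 0.6555 -0.1236  0.2346] | [ 0.6599 -0.1121  0.241 ]
280 [23 23 23] [ 0.6331 -0.1215  0.1988] | [ 0.6583 -0.1119  0.2411]
286 [22 21 24] [ 0.6298 -0.1213  0.1976] | [ 0.657  -0.1118  0.2415]
292 [23 22 24] [ 0.6273 -0.1211  0.1978] | [ 0.6553 -0.1116  0.2415]
298 [24 23 24] [ 0.6245 -0.1208  0.1977] | [ 0.6533 -0.1112  0.2408]
[[-1.400e-03  9.687e-01  2.484e-01  6.710e-02]
 [ 1.000e+00  1.200e-03  1.300e-03  1.000e-04]
 [ 1.000e-03  2.484e-01 -9.687e-01 -1.963e-01]
 [ 0.000e+00  0.000e+00  0.000e+00  1.000e+00]]
```

```bash
python3 - <<'E'
from h import *
print([x for x in dir(robot) if x[0]!='_'], robot.pinch_z)
s=robot.observe(); print(s['opening'],s['tool_pos'])
a,P,E=cam('side')
ok=(abs(P[...,0]-.63)<.06)&(abs(P[...,1]+.122)<.05)&(P[...,2]>.1)
v,u=np.where(ok); print(u.min(),u.max(),v.min(),v.max())
c=a[max(0,v.min()-20):v.max()+30,max(0,u.min()-30):u.max()+40]
save(cv2.resize(c,None,fx=5,fy=5,interpolation=cv2.INTER_CUBIC)[:600,:800],'s3.png'); print(c.shape,v.min()-20,u.min()-30)
E
```

```text
['IKError', 'hand_in', 'observe', 'pinch_z', 'read_camera'] 0.0188
0.0004059636497618288 [ 0.63010537 -0.12225513  0.11338359]
281 335 75 224
(199, 124, 3) 55 251
```

View pics/s3.png

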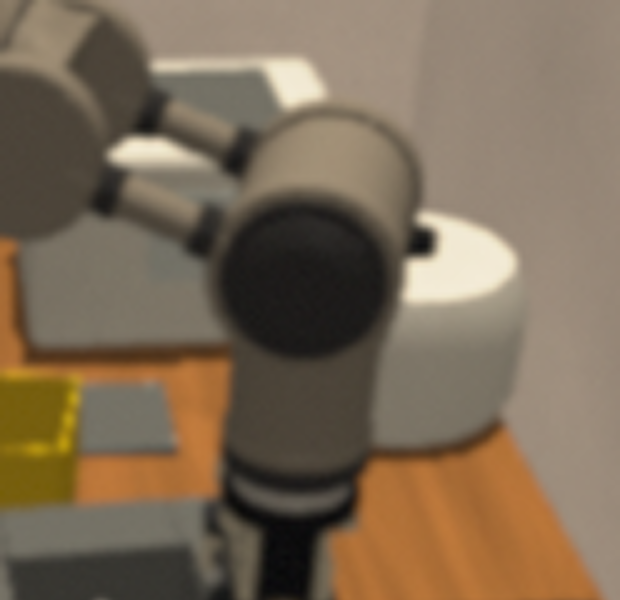

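```bash
python3 - <<'E'
from h import *
a,P,E=cam('side')
save(cv2.resize(a[150:250,240:370],None,fx=6,fy=6,interpolation=cv2.INTER_CUBIC),'s4.png')
for u in (295,300,305,310): print(u,[(v,*np.round(P[v,u]*1000)) for v in range(176,226,4)])
E
```

```text
295 [(176, np.float64(601.0), np.float64(-112.0), np.float64(242.0)), (180, np.float64(598.0), np.float64(-131.0), np.float64(242.0)), (184, np.float64(595.0), np.float64(-148.0), np.float64(240.0)), (188, np.float64(587.0), np.float64(-193.0), np.float64(261.0)), (192, np.float64(587.0), np.float64(-199.0), np.float64(252.0)), (196, np.float64(586.0), np.float64(-207.0), np.float64(245.0)), (200, np.float64(588.0), np.float64(-201.0), np.float64(227.0)), (204, np.float64(615.0), np.float64(-79.0), np.float64(110.0)), (208, np.float64(611.0), np.float64(-100.0), np.float64(111.0)), (212, np.float64(609.0), np.float64(-119.0), np.float64(111.0)), (216, np.float64(606.0), np.float64(-136.0), np.float64(110.0)), (220, np.float64(603.0), np.float64(-154.0), np.float64(110.0)), (224, np.float64(601.0), np.float64(-171.0), np.float64(110.0))]
300 [(176, np.float64(609.0), np.float64(-141.0), np.float64(262.0)), (180, np.float64(606.0), np.float64(-158.0), np.float64(261.0)), (184, np.float64(604.0), np.float64(-175.0), np.float64(259.0)), (188, np.float64(600.0), np.float64(-196.0), np.flo
[... 1598 characters left out ...]
64(637.0), np.float64(-151.0), np.float64(240.0)), (188, np.float64(626.0), np.float64(-197.0), np.float64(262.0)), (192, np.float64(623.0), np.float64(-213.0), np.float64(261.0)), (196, np.float64(625.0), np.float64(-213.0), np.float64(248.0)), (200, np.float64(627.0), np.float64(-208.0), np.float64(230.0)), (204, np.float64(654.0), np.float64(-110.0), np.float64(134.0)), (208, np.float64(651.0), np.float64(-128.0), np.float64(133.0)), (212, np.float64(650.0), np.float64(-136.0), np.float64(124.0)), (216, np.float64(651.0), np.float64(-138.0), np.float64(110.0)), (220, np.float64(648.0), np.float64(-155.0), np.float64(109.0)), (224, np.float64(645.0), np.float64(-174.0), np.float64(110.0))]
```

View pics/s4.png

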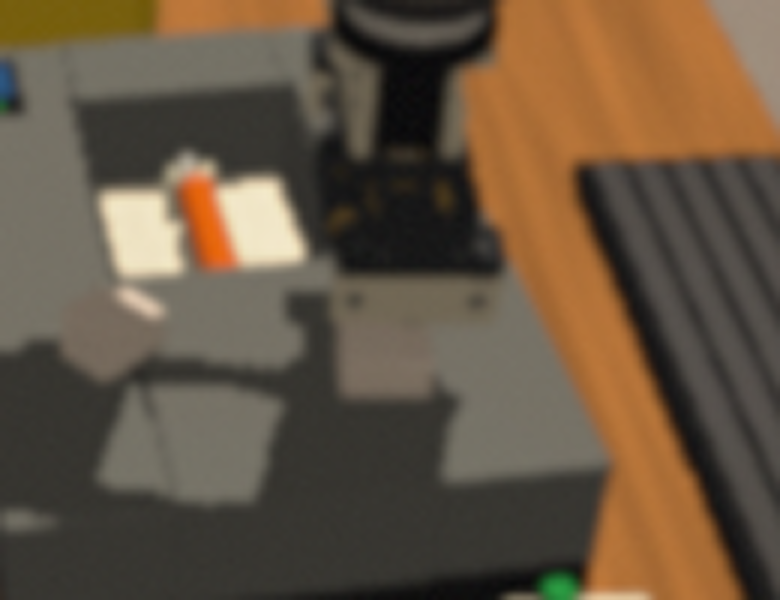

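The side view shows the gripper hovering above foam A, which hasn't moved. The body's underside is at z of about 0.228, not the 0.179 the spec implies. So the fingers really end some 45 mm short of the reported TCP, and I'll measure that offset.

```bash
python3 - <<'E'
from h import *
for k in range(1):
    a,P,E=cam('wrist'); s=robot.observe(); M=T(s)
    L=(P-M[:3,3])@M[:3,:3]
    m=(L[...,0]<.03)&(abs(L[...,1])<.06)&(a.sum(-1)<250)&(P[...,2]>.118)
    q=L[m]; o=np.argsort(-q[:,2])[:25]; print(np.round(q[o][::3],4))
    vv,uu=np.where(m); print([(uu[i],vv[i]) for i in o[::3]])
    for u in (215,235,240,245,255,260,265,285): print(u,[(v,*np.round(L[v,u]*1000),int(a[v,u].sum())) for v in range(217,246,3)])
E
```

```text
[[ 0.0266  0.0147 -0.0075]
 [ 0.0167  0.0154 -0.0162]
 [ 0.0256  0.0152 -0.0162]
 [ 0.0221  0.0153 -0.0167]
 [ 0.024   0.0152 -0.0171]
 [ 0.0217  0.0152 -0.0174]
 [ 0.0102  0.015  -0.0226]
 [ 0.0091  0.0152 -0.028 ]
 [ 0.0103  0.0019 -0.0392]]
[(np.int64(277), np.int64(177)), (np.int64(279), np.int64(197)), (np.int64(279), np.int64(182)), (np.int64(279), np.int64(188)), (np.int64(279), np.int64(185)), (np.int64(279), np.int64(189)), (np.int64(279), np.int64(211)), (np.int64(280), np.int64(216)), (np.int64(256), np.int64(221))]
215 [(217, np.float64(37.0), np.float64(-10.0), np.float64(-111.0), 88), (220, np.float64(37.0), np.float64(-10.0), np.float64(-112.0), 70), (223, np.float64(37.0), np.float64(-10.0), np.float64(-115.0), 65), (226, np.float64(37.0), np.float64(-10.0), np.float64(-117.0), 74), (229, np.float64(37.0), np.float64(-9.0), np.float64(-119.0), 68), (232, np.float64(37.0), np.float64(-9.0), np.float64(-121.0), 69), (235, np.float64(37.0), np.float64(-9.0), np.float64(-122.0), 71), (238, np.float64(37.0), np.float64(-9.0), np.float64(-124.0), 75), (241, np.float64(37.0)
[... 4097 characters left out ...]
at64(3.0), np.float64(-127.0), 75)]
285 [(217, np.float64(37.0), np.float64(9.0), np.float64(-110.0), 91), (220, np.float64(37.0), np.float64(9.0), np.float64(-112.0), 67), (223, np.float64(37.0), np.float64(9.0), np.float64(-114.0), 72), (226, np.float64(37.0), np.float64(9.0), np.float64(-117.0), 68), (229, np.float64(37.0), np.float64(8.0), np.float64(-120.0), 71), (232, np.float64(37.0), np.float64(8.0), np.float64(-121.0), 68), (235, np.float64(37.0), np.float64(8.0), np.float64(-123.0), 72), (238, np.float64(37.0), np.float64(8.0), np.float64(-124.0), 70), (241, np.float64(37.0), np.float64(8.0), np.float64(-126.0), 76), (244, np.float64(37.0), np.float64(8.0), np.float64(-128.0), 68)]
```

The fingertips sit about 40 mm behind the reported TCP (lowest visible finger point at tool z -0.039), with no lateral offset. I'll allow for 40 mm along z from here on.

>>> move_arm --pt "0 0 0 0 0 0" --pt "0 0 0 0 0 0" --pt "0 0 0 0 0 0" --pt "0 0 0 0 0 0" --pt "0 0 0 0 0 0" --pt "0 0 0 0 0 0" --pt "0 0 0 0 0 0" --fingers 0.3

```text
time: 7.0
tool_pos: [0.6301, -0.1222, 0.1134]
tool_rot: [3.142, 0.0, -0.076]
contact_force: [0.5, -0.1, -0.4]
opening: 0.0591
grip_force: 0.0
```

>>> move_arm --pt "0 0 0.12 0 0 0" --pt "0 0 0.24 0 0 0" --pt "0 0 0.32 0 0 0" --pt "0 0 0.37 0 0 0" --pt "0 0 0.37 0 0 0"

```text
time: 7.62
tool_pos: [0.6299, -0.1222, 0.0759]
tool_rot: [-3.142, 0.001, -0.076]
contact_force: [-0.1, 0.2, 0.8]
opening: 0.0597
grip_force: 0.0
```

>>> move_arm --pt "0 0 0 0 0 0" --pt "0 0 0 0 0 0" --pt "0 0 0 0 0 0" --pt "0 0 0 0 0 0" --pt "0 0 0 0 0 0" --pt "0 0 0 0 0 0" --fingers -1

```text
time: 8.38
tool_pos: [0.6303, -0.1223, 0.0767]
tool_rot: [3.141, -0.0, -0.076]
contact_force: [-0.9, -0.2, 1.3]
opening: 0.0321
grip_force: 10.0
```

Foam A is gripped: opening 32 mm at 10 N.

```bash
python3 - <<'E'
from h import *
M=T(robot.observe()); 
plan([((.63,-.122,.165),down(-.077)),((.493,.385,.165),down(-.2)),((.493,.385,.03),down(-.2)),((.493,.385,.165),down(-.2)),((.4965,-.096,.165),down(.73))])
E
```

```text
1 / 1 [-0.002, -0.002, -0.883, 0.0001, -0.0001, 0.0002] rows 1.5
-> [ 0.63  -0.122  0.165]
1 / 5 [-0.351, -0.99, -0.0, -0.0, -0.0, 0.0078] rows 1.8
2 / 5 [-0.375, -0.981, -0.0, -0.0, -0.0, 0.0078] rows 1.8
3 / 5 [-0.399, -0.971, -0.0, -0.0, -0.0, 0.0078] rows 1.7
4 / 5 [-0.423, -0.961, -0.0, -0.0, -0.0, 0.0078] rows 1.7
5 / 5 [-0.447, -0.951, -0.0, -0.0, -0.0, 0.0078] rows 1.8
-> [0.493 0.385 0.165]
1 / 2 [0.0, -0.0, 0.675, 0.0, -0.0, 0.0] rows 1.1
2 / 2 [0.0, -0.0, 0.675, 0.0, -0.0, 0.0] rows 1.1
-> [0.493 0.385 0.03 ]
1 / 2 [-0.0, 0.0, -0.675, 0.0, -0.0, 0.0] rows 1.1
2 / 2 [-0.0, 0.0, -0.675, 0.0, -0.0, 0.0] rows 1.1
-> [0.493 0.385 0.165]
1 / 5 [0.198, 0.941, 0.0, 0.0, 0.0, -0.0592] rows 1.6
2 / 5 [0.02, 0.962, 0.0, 0.0, 0.0, -0.0592] rows 1.6
3 / 5 [-0.158, 0.949, 0.0, 0.0, 0.0, -0.0592] rows 1.6
4 / 5 [-0.331, 0.903, 0.0, 0.0, 0.0, -0.0592] rows 1.6
5 / 5 [-0.492, 0.827, 0.0, 0.0, 0.0, -0.0592] rows 1.6
-> [ 0.496 -0.096  0.165]
```

>>> move_arm --pt "0 0 -0.45 0 0 0" --pt "0 0 -0.88 0 0 0"

```text
time: 8.62
tool_pos: [0.6298, -0.1221, 0.1649]
tool_rot: [-3.141, 0.001, -0.076]
contact_force: [0.0, -0.8, -0.3]
opening: 0.0316
grip_force: 10.0
```

>>> move_arm --pt "-0.176 -0.495 0 0 0 0.004" --pt "-0.351 -0.99 0 0 0 0.0078"

```text
time: 8.88
tool_pos: [0.6024, -0.0202, 0.1647]
tool_rot: [-3.142, -0.001, -0.103]
contact_force: [-0.3, 0.3, -0.8]
opening: 0.0318
grip_force: 10.0
```

>>> move_arm --pt "-0.188 -0.49 0 0 0 0.004" --pt "-0.375 -0.981 0 0 0 0.0078"

```text
time: 9.12
tool_pos: [0.5746, 0.0821, 0.1643]
tool_rot: [3.142, 0.0, -0.126]
contact_force: [0.4, 0.7, 0.5]
opening: 0.0319
grip_force: 10.0
```

>>> move_arm --pt "-0.2 -0.486 0 0 0 0.004" --pt "-0.399 -0.971 0 0 0 0.0078"

```text
time: 9.38
tool_pos: [0.5471, 0.1835, 0.1643]
tool_rot: [3.142, -0.0, -0.15]
contact_force: [0.5, -0.1, -0.3]
opening: 0.032
grip_force: 10.0
```

>>> move_arm --pt "-0.212 -0.48 0 0 0 0.004" --pt "-0.423 -0.961 0 0 0 0.0078"

```text
time: 9.62
tool_pos: [0.5196, 0.2848, 0.1643]
tool_rot: [3.141, -0.0, -0.175]
contact_force: [-0.4, -0.4, -0.4]
opening: 0.0318
grip_force: 10.0
```

>>> move_arm --pt "-0.224 -0.476 0 0 0 0.004" --pt "-0.447 -0.951 0 0 0 0.0078" --pt "-0.447 -0.951 0 0 0 0.0078" --pt "-0.447 -0.951 0 0 0 0.0078"

```text
time: 10.12
tool_pos: [0.4927, 0.3842, 0.164]
tool_rot: [3.141, 0.0, -0.198]
contact_force: [-0.1, -1.0, 0.0]
opening: 0.0318
grip_force: 10.0
```

>>> move_arm --pt "0 0 0.45 0 0 0" --pt "0 0 0.8 0 0 0"

```text
time: 10.38
tool_pos: [0.4934, 0.3828, 0.0833]
tool_rot: [3.141, -0.0, -0.201]
contact_force: [0.3, -0.1, -0.5]
opening: 0.0319
grip_force: 10.0
```

>>> move_arm --pt "0 0 0.3 0 0 0" --pt "0 0 0.55 0 0 0" --pt "0 0 0.55 0 0 0"

```text
time: 10.75
tool_pos: [0.4922, 0.3823, 0.0275]
tool_rot: [3.138, 0.003, -0.201]
contact_force: [-0.9, -0.6, 0.2]
opening: 0.0323
grip_force: 10.0
```

>>> move_arm --pt "0 0 0 0 0 0" --pt "0 0 0 0 0 0" --pt "0 0 0 0 0 0" --pt "0 0 0 0 0 0" --fingers 0.1

```text
time: 11.25
tool_pos: [0.4929, 0.3848, 0.0299]
tool_rot: [-3.141, -0.001, -0.199]
contact_force: [-0.7, -0.2, 0.0]
opening: 0.0503
grip_force: 0.0
```

>>> move_arm --pt "0 0 -0.4 0 0 0" --pt "0 0 -0.675 0 0 0"

```text
time: 11.5
tool_pos: [0.4931, 0.3849, 0.0984]
tool_rot: [-3.141, -0.001, -0.199]
contact_force: [0.8, -0.2, 0.9]
opening: 0.0506
grip_force: 0.0
```

>>> move_arm --pt "0 0 -0.4 0 0 0" --pt "0 0 -0.675 0 0 0" --pt "0 0 -0.675 0 0 0" --fingers 0.4

```text
time: 11.88
tool_pos: [0.4939, 0.3855, 0.167]
tool_rot: [-3.138, -0.004, -0.199]
contact_force: [-0.7, 0.3, -0.1]
opening: 0.0638
grip_force: 0.0
```

>>> move_arm --pt "0.1 0.47 0 0 0 -0.03" --pt "0.198 0.941 0 0 0 -0.0592"

```text
time: 12.12
tool_pos: [0.4926, 0.2874, 0.1626]
tool_rot: [3.14, 0.002, -0.008]
contact_force: [0.7, 0.2, -0.2]
opening: 0.0639
grip_force: 0.0
```

>>> move_arm --pt "0.01 0.48 0 0 0 -0.03" --pt "0.02 0.962 0 0 0 -0.0592"

```text
time: 12.38
tool_pos: [0.4934, 0.1907, 0.1629]
tool_rot: [3.141, 0.002, 0.176]
contact_force: [0.9, -1.1, 0.2]
opening: 0.064
grip_force: 0.0
```

>>> move_arm --pt "-0.08 0.475 0 0 0 -0.03" --pt "-0.158 0.949 0 0 0 -0.0592"

```text
time: 12.62
tool_pos: [0.4942, 0.0946, 0.163]
tool_rot: [-3.141, 0.002, 0.362]
contact_force: [0.5, -0.4, -0.6]
opening: 0.0641
grip_force: 0.0
```

>>> move_arm --pt "-0.165 0.45 0 0 0 -0.03" --pt "-0.331 0.903 0 0 0 -0.0592"

```text
time: 12.88
tool_pos: [0.4949, -0.0015, 0.1631]
tool_rot: [-3.14, 0.002, 0.548]
contact_force: [-0.1, -0.0, -0.2]
opening: 0.0645
grip_force: 0.0
```

>>> move_arm --pt "-0.246 0.414 0 0 0 -0.03" --pt "-0.492 0.827 0 0 0 -0.0592" --pt "-0.492 0.827 0 0 0 -0.0592" --pt "-0.492 0.827 0 0 0 -0.0592"

```text
time: 13.38
tool_pos: [0.496, -0.0957, 0.1634]
tool_rot: [-3.14, 0.001, 0.73]
contact_force: [-0.3, 0.6, 0.1]
opening: 0.0642
grip_force: 0.0
```

```bash
python3 - <<'E'
from h import *
s=robot.observe(); print(s['time'],s['tool_pos'],s['tool_rot'],s['opening'])
a,P,E=cam('wrist')
hsv=cv2.cvtColor(a,cv2.COLOR_RGB2HSV);Z=P[...,2]
m=((hsv[...,1]<70)&(hsv[...,2]>100)&(Z>.118)&(Z<.155)).astype(np.uint8)
n,l,st,c=cv2.connectedComponentsWithStats(m)
for i in range(1,n):
    if st[i,4]>300:
        p=P[l==i]; print(st[i],np.round(np.nanmedian(p,0),4),[np.round(x,4) for x in cv2.minAreaRect(p[:,:2].astype(np.float32))])
t,Q,_=cam('top'); m=(abs(Q[...,0]-.493)<.06)&(abs(Q[...,1]-.385)<.06)
h=cv2.cvtColor(t,cv2.COLOR_RGB2HSV); w=m&(h[...,1]<90)&(h[...,2]>90); print('in bin white px',w.sum(),np.round(np.nanmedian(Q[w],0),3))
E
```

```text
13.375 [ 0.49604728 -0.09569844  0.16343458] [-3.13963868e+00  6.32596844e-04  7.29692303e-01] 0.06419903716687175
[ 228  161   46   69 2978] [ 0.5003 -0.0905  0.1411] [array([ 0.4989, -0.0919]), array([0.0462, 0.0318]), np.float64(40.567)]
in bin white px 125 [0.497 0.38  0.032]
```

Foam A is in the bin (white pixels at z 0.03). Foam B is at (0.499, -0.092), axis 40.6°.

>>> move_arm --pt "0.01 -0.01 0.45 0 0 0.006" --pt "0.01 -0.01 0.75 0 0 0.006" --pt "0.01 -0.01 0.87 0 0 0.006" --pt "0.01 -0.01 0.87 0 0 0.006"

```text
time: 13.98
tool_pos: [0.4967, -0.0942, 0.0772]
tool_rot: [-3.141, 0.0, 0.713]
contact_force: [-0.0, -0.5, -0.7]
opening: 0.0642
grip_force: 0.0
```

>>> move_arm --pt "0 0 0 0 0 0" --pt "0 0 0 0 0 0" --pt "0 0 0 0 0 0" --pt "0 0 0 0 0 0" --pt "0 0 0 0 0 0" --pt "0 0 0 0 0 0" --fingers -1

```text
time: 14.72
tool_pos: [0.4969, -0.095, 0.0778]
tool_rot: [3.141, -0.0, 0.712]
contact_force: [-0.7, -0.2, 4.6]
opening: 0.0315
grip_force: 10.0
```

```bash
python3 - <<'E'
from h import *
s=robot.observe(); print(s['time'],s['tool_pos'],s['tool_rot'],s['opening'],s['grip_force'])
p=s['tool_pos']
plan([((p[0],p[1],.165),down(.71)),((.493,.385,.165),down(-.2))])
E
```

```text
14.725 [ 0.49692947 -0.09502046  0.07778471] [ 3.14105129e+00 -1.99960063e-04  7.12110240e-01] 0.031485213677577034 10.000216215848923
1 / 1 [0.0, 0.0, -0.872, 0.0002, -0.0001, 0.0007] rows 1.5
-> [ 0.497 -0.095  0.165]
1 / 4 [0.775, -0.916, -0.0, 0.0, -0.0, 0.0724] rows 2.0
2 / 4 [0.548, -1.068, -0.0, 0.0, -0.0, 0.0724] rows 2.0
3 / 4 [0.293, -1.164, -0.0, 0.0, -0.0, 0.0724] rows 2.0
4 / 4 [0.023, -1.2, -0.0, 0.0, -0.0, 0.0724] rows 2.0
-> [0.493 0.385 0.165]
```

>>> move_arm --pt "0 0 -0.45 0 0 0" --pt "0 0 -0.87 0 0 0"

```text
time: 14.98
tool_pos: [0.4964, -0.0948, 0.165]
tool_rot: [-3.14, 0.001, 0.712]
contact_force: [0.5, -0.6, -0.4]
opening: 0.0318
grip_force: 10.0
```

>>> move_arm --pt "0.31 -0.366 0 0 0 0.029" --pt "0.62 -0.733 0 0 0 0.058"

```text
time: 15.22
tool_pos: [0.4959, 0.0018, 0.1647]
tool_rot: [3.141, -0.001, 0.525]
contact_force: [0.1, 0.1, 0.0]
opening: 0.0319
grip_force: 10.0
```

>>> move_arm --pt "0.24 -0.416 0 0 0 0.029" --pt "0.477 -0.833 0 0 0 0.058"

```text
time: 15.48
tool_pos: [0.4946, 0.0985, 0.1642]
tool_rot: [3.142, 0.0, 0.344]
contact_force: [1.4, -0.1, 0.4]
opening: 0.0318
grip_force: 10.0
```

>>> move_arm --pt "0.16 -0.453 0 0 0 0.029" --pt "0.318 -0.906 0 0 0 0.058"

```text
time: 15.72
tool_pos: [0.4936, 0.1946, 0.1641]
tool_rot: [3.141, 0.0, 0.162]
contact_force: [0.7, -0.5, -0.5]
opening: 0.0317
grip_force: 10.0
```

>>> move_arm --pt "0.075 -0.474 0 0 0 0.029" --pt "0.149 -0.948 0 0 0 0.058"

```text
time: 15.98
tool_pos: [0.4926, 0.2906, 0.164]
tool_rot: [3.141, 0.0, -0.02]
contact_force: [0.9, -1.4, 0.0]
opening: 0.0316
grip_force: 10.0
```

>>> move_arm --pt "-0.01 -0.48 0 0 0 0.029" --pt "-0.025 -0.96 0 0 0 0.058" --pt "-0.025 -0.96 0 0 0 0.058" --pt "-0.025 -0.96 0 0 0 0.058"

```text
time: 16.48
tool_pos: [0.4918, 0.3845, 0.1637]
tool_rot: [3.14, 0.001, -0.198]
contact_force: [-0.6, -0.5, 0.2]
opening: 0.0321
grip_force: 10.0
```

>>> move_arm --pt "0 0 0.45 0 0 0" --pt "0 0 0.8 0 0 0"

```text
time: 16.73
tool_pos: [0.4922, 0.3833, 0.0833]
tool_rot: [3.141, 0.0, -0.2]
contact_force: [0.4, 0.2, -0.6]
opening: 0.0318
grip_force: 10.0
```

>>> move_arm --pt "0 0 0.3 0 0 0" --pt "0 0 0.45 0 0 0" --pt "0 0 0.45 0 0 0"

```text
time: 17.1
tool_pos: [0.492, 0.384, 0.0389]
tool_rot: [3.14, 0.001, -0.2]
contact_force: [-0.4, -1.0, -0.1]
opening: 0.032
grip_force: 10.0
```

>>> move_arm --pt "0 0 0 0 0 0" --pt "0 0 0 0 0 0" --pt "0 0 0 0 0 0" --pt "0 0 0 0 0 0" --fingers 0.1

```text
time: 17.6
tool_pos: [0.4922, 0.3852, 0.0397]
tool_rot: [-3.141, -0.0, -0.199]
contact_force: [-0.9, -0.6, -1.1]
opening: 0.0502
grip_force: 0.0
```

>>> move_arm --pt "0 0 -0.4 0 0 0" --pt "0 0 -0.65 0 0 0"

```text
time: 17.85
tool_pos: [0.4925, 0.3854, 0.106]
tool_rot: [-3.141, -0.001, -0.199]
contact_force: [0.8, 0.4, -0.3]
opening: 0.0501
grip_force: 0.0
```

>>> move_arm --pt "0 0 -0.4 0 0 0" --pt "0 0 -0.65 0 0 0" --pt "0 0 -0.65 0 0 0"

```text
time: 18.23
tool_pos: [0.4931, 0.3858, 0.1716]
tool_rot: [-3.138, -0.004, -0.199]
contact_force: [0.2, -0.4, -0.7]
opening: 0.0502
grip_force: 0.0
```

```bash
python3 - <<'E'
from h import *
s=robot.observe(); print(s['time'],s['tool_pos'],s['tool_rot'])
p=s['tool_pos']; g=np.array([.565,.036,.165]); y=s['tool_rot'][2]
plan([(p+(g-p)*i/6,down(y+(1.656-y)*i/6)) for i in range(1,7)])
E
```

```text
18.225 [0.49308871 0.38576142 0.17162762] [-3.1384396  -0.00357084 -0.19875534]
1 / 1 [0.233, 0.548, 0.01, -0.0008, -0.0013, -0.0984] rows 1.7
-> [0.505 0.327 0.171]
1 / 1 [0.055, 0.593, 0.011, 0.0, 0.0, -0.0984] rows 1.7
-> [0.517 0.269 0.169]
1 / 1 [-0.128, 0.581, 0.011, -0.0, 0.0, -0.0984] rows 1.7
-> [0.529 0.211 0.168]
1 / 1 [-0.299, 0.515, 0.011, -0.0, 0.0, -0.0984] rows 1.7
-> [0.541 0.153 0.167]
1 / 1 [-0.441, 0.399, 0.011, -0.0, 0.0, -0.0984] rows 1.7
-> [0.553 0.094 0.166]
1 / 1 [-0.542, 0.246, 0.011, -0.0, 0.0, -0.0984] rows 1.7
-> [0.565 0.036 0.165]
```

>>> move_arm --pt "0.117 0.274 0 0 0 -0.049" --pt "0.233 0.548 0 0 0 -0.0984"

```text
time: 18.48
tool_pos: [0.5033, 0.3259, 0.1676]
tool_rot: [3.141, 0.002, 0.116]
contact_force: [1.1, -0.7, 0.5]
opening: 0.0506
grip_force: 0.0
```

>>> move_arm --pt "0.028 0.296 0 0 0 -0.049" --pt "0.055 0.593 0 0 0 -0.0984"

```text
time: 18.73
tool_pos: [0.5154, 0.2672, 0.1676]
tool_rot: [-3.142, 0.003, 0.425]
contact_force: [0.8, 0.2, -0.4]
opening: 0.0506
grip_force: 0.0
```

>>> move_arm --pt "-0.064 0.29 0 0 0 -0.049" --pt "-0.128 0.581 0 0 0 -0.0984"

```text
time: 18.98
tool_pos: [0.5273, 0.209, 0.1677]
tool_rot: [-3.14, 0.002, 0.734]
contact_force: [0.2, 0.9, 0.3]
opening: 0.0503
grip_force: 0.0
```

>>> move_arm --pt "-0.15 0.258 0 0 0 -0.049" --pt "-0.299 0.515 0 0 0 -0.0984"

```text
time: 19.23
tool_pos: [0.5393, 0.1507, 0.1677]
tool_rot: [-3.14, 0.002, 1.043]
contact_force: [-0.8, 0.4, -0.8]
opening: 0.0501
grip_force: 0.0
```

>>> move_arm --pt "-0.22 0.2 0 0 0 -0.049" --pt "-0.441 0.399 0 0 0 -0.0984"

```text
time: 19.48
tool_pos: [0.5512, 0.0926, 0.1677]
tool_rot: [-3.139, 0.001, 1.352]
contact_force: [0.3, -0.3, 0.8]
opening: 0.0506
grip_force: 0.0
```

>>> move_arm --pt "-0.271 0.123 0 0 0 -0.049" --pt "-0.542 0.246 0 0 0 -0.0984" --pt "-0.542 0.246 0 0 0 -0.0984" --pt "-0.542 0.246 0 0 0 -0.0984"

```text
time: 19.98
tool_pos: [0.5632, 0.0358, 0.1684]
tool_rot: [-3.14, -0.001, 1.654]
contact_force: [-0.3, 0.5, 0.4]
opening: 0.0507
grip_force: 0.0
```

```bash
python3 - <<'E'
from h import *
s=robot.observe(); print(s['time'],s['tool_pos'],s['tool_rot'])
a,P,E=cam('wrist'); save(a,'w5.png')
hsv=cv2.cvtColor(a,cv2.COLOR_RGB2HSV);Z=P[...,2]
m=((hsv[...,0]<14)&(hsv[...,1]>150)&(Z>.05)&(Z<.095))
p=P[m]; print(m.sum(),p.min(0),p.max(0)); r=cv2.minAreaRect(p[:,:2].astype(np.float32)); print(r)
y=np.array([-np.sin(.0855),np.cos(.0855)]); x=np.array([y[1],-y[0]])
q=(p[:,:2]-[.568,.0015]); q=np.c_[q@x,q@y,p[:,2]]
for lo in range(-30,110,10):
    k=q[(q[:,1]*1e3>lo)&(q[:,1]*1e3<lo+10)]
    if len(k)>10: print(lo,len(k),np.round([k[:,0].min(),k[:,0].max(),np.median(k[np.argsort(-k[:,2])[:20],0]),np.percentile(k[:,2],97)],4))
t,Q,_=cam('top'); mm=(abs(Q[...,0]-.493)<.06)&(abs(Q[...,1]-.385)<.06)
h=cv2.cvtColor(t,cv2.COLOR_RGB2HSV); w=mm&(h[...,1]<90)&(h[...,2]>90); n,l,st,c=cv2.connectedComponentsWithStats(w.astype(np.uint8)); print('bin',st[:,4],c,np.round(np.nanmax(Q[w],0),3))
E
```

```text
19.975 [0.56323795 0.03583781 0.16841115] [-3.13984103e+00 -6.91955620e-04  1.65354112e+00]
3293 [ 0.54970042 -0.02711291  0.07102277] [0.58192137 0.09940842 0.08563702]
((0.5657244920730591, 0.03617735579609871), (0.023072293028235435, 0.12530559301376343), 4.414156913757324)
-30 113 [-0.0105  0.0117  0.0011  0.0841]
-20 240 [-0.0104  0.0117  0.0011  0.0841]
-10 241 [-0.0103  0.0116  0.0011  0.0842]
0 240 [-0.0102  0.0115  0.0011  0.0843]
10 256 [-0.01    0.0114  0.0007  0.0844]
20 266 [-0.011   0.0114  0.0012  0.0842]
30 266 [-0.0108  0.0123  0.0012  0.0844]
40 277 [-0.0107  0.0112  0.0012  0.0844]
50 280 [-0.0105  0.0112  0.0012  0.0844]
60 279 [-0.0104  0.0111  0.0013  0.0843]
70 292 [-0.0103  0.012   0.0013  0.0844]
80 310 [-0.0102  0.0119  0.0009  0.0845]
90 233 [-0.01    0.0119  0.0013  0.0848]
bin [196453    155] [[255.58878714 191.4912829 ]
 [142.96774194 202.5483871 ]] [0.518 0.418 0.074]
```

View pics/w5.png

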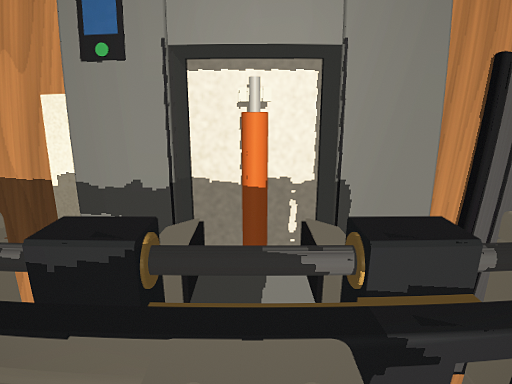

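The wrist view shows the orange roller upright in the opening, at about (255,180), with its shaft tip up at (254,90). Its axis is measured at printer x +0.8 mm, top z 0.084, as expected. I'll align and descend.

>>> move_arm --pt "0.004 0.026 0.45 0 0 0" --pt "0.004 0.026 0.85 0 0 0" --pt "0.004 0.026 0.85 0 0 0"

```text
time: 20.45
tool_pos: [0.5639, 0.0369, 0.0818]
tool_rot: [-3.135, -0.001, 1.656]
contact_force: [0.5, 0.6, 0.1]
opening: 0.0508
grip_force: 0.0
```

>>> move_arm --pt "0 0 0.2 0 0 0" --pt "0 0 0.4 0 0 0" --pt "0 0 0.53 0 0 0" --pt "0 0 0.58 0 0 0" --pt "0 0 0.58 0 0 0"

```text
time: 21.08
tool_pos: [0.5668, 0.0359, 0.0269]
tool_rot: [3.141, 0.0, 1.656]
contact_force: [-0.5, -0.6, 1.0]
opening: 0.0504
grip_force: 0.0
```

>>> move_arm --pt "0 0 0 0 0 0" --pt "0 0 0 0 0 0" --pt "0 0 0 0 0 0" --pt "0 0 0 0 0 0" --pt "0 0 0 0 0 0" --pt "0 0 0 0 0 0" --fingers -1 --newtons 10

```text
time: 21.82
tool_pos: [0.5664, 0.0358, 0.0266]
tool_rot: [3.142, 0.0, 1.656]
contact_force: [-1.9, -1.2, 3.5]
opening: 0.0237
grip_force: 10.0
```

The roller is gripped (23.7 mm, 10 N). Next I'll work out a tilt about the hidden saddle, then a slide along the roller's axis.

```bash
cat > ext.py <<'E'
from h import *
Pr=np.eye(4); Pr[:3,:3]=R.from_euler('z',.0855).as_matrix(); Pr[:3,3]=[.568,.0015,0]
M0=np.array([.5665,.0358,.0266]); G=np.eye(4); G[:3,:3]=down(1.656); G[:3,3]=M0
def pose(th,lift,L,dx=0):
    "tool pose for roller tilt th (deg) about hidden saddle, lift, slide L along the axis"
    A=np.eye(4); A[:3,:3]=R.from_euler('x',th,degrees=True).as_matrix(); c=np.array([.0008,-.110,.072])
    A[:3,3]=c-A[:3,:3]@c+[dx,0,lift]+A[:3,:3]@[0,L,0]
    return Pr@A@np.linalg.inv(Pr)@G
def call(seq,M):
    out=[]
    for q in seq:
        N=pose(*q); r=np.linalg.inv(M)@N
        out.append([*map(float,np.round(r[:3,3]/.1,3)),*map(float,np.round(R.from_matrix(r[:3,:3]).as_rotvec()/np.pi,4))])
    print(out); return pose(*seq[-1])
E
python3 - <<'E'
from ext import *
M=call([(12.3*i/10,.0015*min(1,i/5),0) for i in range(1,11)],G)
M=call([(12.3,.0015,.008*i) for i in range(1,11)],M)
M=call([(12.3,.0015+.0006*i,.08+.004*i) for i in range(1,9)],M)
M=call([(12.3,.0063+.012*i,.112) for i in range(1,9)],M)
E
```

```text
[[0.009, -0.0, -0.034, 0.0, 0.0068, -0.0], [0.018, -0.0, -0.068, 0.0, 0.0137, -0.0], [0.026, -0.0, -0.103, 0.0, 0.0205, 0.0], [0.034, -0.0, -0.137, 0.0, 0.0273, 0.0], [0.04, -0.0, -0.172, 0.0, 0.0342, 0.0], [0.046, -0.0, -0.204, 0.0, 0.041, 0.0], [0.052, -0.0, -0.236, 0.0, 0.0478, 0.0], [0.056, -0.0, -0.268, 0.0, 0.0547, 0.0], [0.06, -0.0, -0.301, 0.0, 0.0615, 0.0], [0.064, -0.0, -0.333, 0.0, 0.0683, 0.0]]
[[0.08, -0.0, 0.0, 0.0, -0.0, -0.0], [0.16, -0.0, 0.0, 0.0, -0.0, -0.0], [0.24, -0.0, 0.0, 0.0, -0.0, -0.0], [0.32, -0.0, -0.0, 0.0, -0.0, -0.0], [0.4, -0.0, 0.0, 0.0, -0.0, -0.0], [0.48, -0.0, 0.0, 0.0, -0.0, -0.0], [0.56, -0.0, -0.0, 0.0, -0.0, -0.0], [0.64, -0.0, -0.0, 0.0, -0.0, -0.0], [0.72, -0.0, -0.0, 0.0, -0.0, -0.0], [0.8, -0.0, 0.0, 0.0, -0.0, -0.0]]
[[0.041, -0.0, -0.006, 0.0, -0.0, -0.0], [0.083, -0.0, -0.012, 0.0, -0.0, -0.0], [0.124, -0.0, -0.018, 0.0, -0.0, -0.0], [0.165, -0.0, -0.023, 0.0, -0.0, -0.0], [0.206, -0.0, -0.029, 0.0, -0.0, -0.0], [0.248, -0.0, -0.035, 0.0, -0.0, -0.0], [0.289, -0.0, -0.041, 0.0, -0.0, -0.0], [0.33, -0.0, -0.047, 0.0, -0.0, -0.0]]
[[0.026, -0.0, -0.117, 0.0, -0.0, -0.0], [0.051, -0.0, -0.234, 0.0, -0.0, -0.0], [0.077, -0.0, -0.352, 0.0, -0.0, -0.0], [0.102, -0.0, -0.469, 0.0, -0.0, -0.0], [0.128, -0.0, -0.586, 0.0, -0.0, -0.0], [0.153, -0.0, -0.703, 0.0, -0.0, -0.0], [0.179, -0.0, -0.821, 0.0, -0.0, -0.0], [0.205, -0.0, -0.938, 0.0, -0.0, -0.0]]
```

>>> move_arm --pt "0 0 0 0 0 0" --pt "0 0 0 0 0 0" --pt "0 0 0 0 0 0" --newtons 40

```text
time: 22.2
tool_pos: [0.5665, 0.0358, 0.0266]
tool_rot: [3.141, 0.0, 1.656]
contact_force: [-2.4, -0.4, 5.6]
opening: 0.023
grip_force: 40.0
```

>>> move_arm --pt "0.009 0 -0.034 0 0.0068 0" --pt "0.018 0 -0.068 0 0.0137 0" --pt "0.026 0 -0.103 0 0.0205 0" --pt "0.034 0 -0.137 0 0.0273 0" --pt "0.04 0 -0.172 0 0.0342 0" --pt "0.046 0 -0.204 0 0.041 0" --pt "0.052 0 -0.236 0 0.0478 0" --pt "0.056 0 -0.268 0 0.0547 0" --pt "0.06 0 -0.301 0 0.0615 0" --pt "0.064 0 -0.333 0 0.0683 0" --pt "0.064 0 -0.333 0 0.0683 0" --pt "0.064 0 -0.333 0 0.0683 0"

```text
time: 23.7
tool_pos: [0.5658, 0.0422, 0.0596]
tool_rot: [-3.141, -0.214, 1.656]
contact_force: [-0.4, -0.2, -3.0]
opening: 0.023
grip_force: 40.0
```

```bash
python3 - <<'E'
from ext import *
s=robot.observe(); print(s['contact_force'],s['torque'],s['opening']); print(s['tool_pos'],pose(12.3,.0015,0)[:3,3])
a,P,E=cam('wrist'); save(a,'w6.png')
hsv=cv2.cvtColor(a,cv2.COLOR_RGB2HSV); q=(P-Pr[:3,3])@Pr[:3,:3]
m=(hsv[...,0]<14)&(hsv[...,1]>150)&(q[...,2]>.05)&(q[...,2]<.2)&(abs(q[...,0])<.02)&(abs(q[...,1])<.12)
p=q[m]
for lo in range(-30,120,15):
    k=p[(p[:,1]*1e3>lo)&(p[:,1]*1e3<lo+15)]
    if len(k)>10: print(lo,len(k),np.round([np.median(k[:,0]),k[:,1].mean(),np.percentile(k[:,2],97)],4))
E
```

```text
[-0.41063697 -0.17279107 -2.99895806] [-0.2084709  -0.12151264  0.00311052] 0.02304273570464569
[0.56584126 0.04219251 0.05963361] [0.56595695 0.04213596 0.05988301]
0 1071 [0.0019 0.0083 0.1121]
15 119 [0.0019 0.0159 0.1135]
30 1210 [0.0019 0.0388 0.1188]
45 1587 [0.002  0.0525 0.1224]
60 1673 [0.002  0.0676 0.1253]
75 1801 [0.002  0.0826 0.1288]
90 102 [-0.001   0.0909  0.1282]
```

The tilt matches the plan: slope about 12.5°, tip near z 124 mm, 2-3 mm clear of the plate, contact force about 3 N (the roller's weight). Now I'll slide along the axis.

>>> move_arm --pt "0.08 0 0 0 0 0" --pt "0.16 0 0 0 0 0" --pt "0.24 0 0 0 0 0" --pt "0.32 0 0 0 0 0" --pt "0.32 0 0 0 0 0"

```text
time: 24.38
tool_pos: [0.5632, 0.0741, 0.0667]
tool_rot: [3.141, -0.214, 1.657]
contact_force: [0.4, 0.0, -3.0]
opening: 0.0229
grip_force: 40.0
```

>>> move_arm --pt "0.08 0 0 0 0 0" --pt "0.16 0 0 0 0 0" --pt "0.24 0 0 0 0 0" --pt "0.32 0 0 0 0 0" --pt "0.4 0 0 0 0 0" --pt "0.48 0 0 0 0 0" --pt "0.48 0 0 0 0 0"

```text
time: 25.25
tool_pos: [0.5592, 0.1207, 0.0769]
tool_rot: [3.141, -0.214, 1.657]
contact_force: [0.4, 1.3, -2.9]
opening: 0.023
grip_force: 40.0
```

>>> move_arm --pt "0.041 0 -0.006 0 0 0" --pt "0.083 0 -0.012 0 0 0" --pt "0.124 0 -0.018 0 0 0" --pt "0.165 0 -0.023 0 0 0" --pt "0.206 0 -0.029 0 0 0" --pt "0.248 0 -0.035 0 0 0" --pt "0.289 0 -0.041 0 0 0" --pt "0.33 0 -0.047 0 0 0" --pt "0.33 0 -0.047 0 0 0"

```text
time: 26.38
tool_pos: [0.5566, 0.1515, 0.0885]
tool_rot: [3.141, -0.214, 1.656]
contact_force: [-0.4, -0.0, -2.5]
opening: 0.0226
grip_force: 40.0
```

```bash
python3 - <<'E'
from ext import *
s=robot.observe(); print(s['contact_force'],s['torque'],s['opening']); print(s['tool_pos'],pose(12.3,.0063,.112)[:3,3])
a,P,E=cam('top'); save(cv2.resize(a[120:240,100:330],None,fx=3,fy=3),'t6.png')
E
```

```text
[-0.43221924 -0.03772561 -2.48915929] [-0.10829561 -0.12637043  0.03693112] 0.022565024624659234
[0.55660556 0.15151609 0.08848072] [0.55661216 0.15116533 0.08854242]
```

View pics/t6.png

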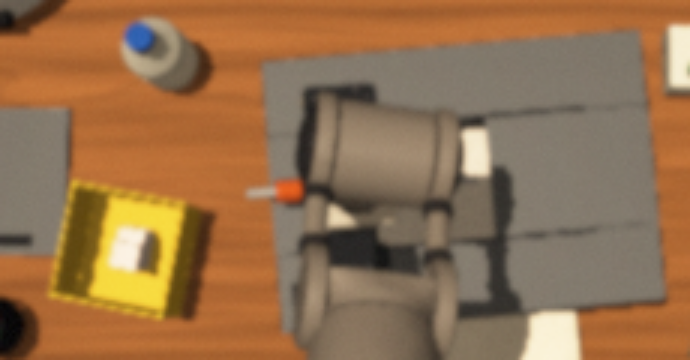

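The top view shows the offcuts in the bin at about (130,250) and the roller tip beyond the printer's edge at (250,193). The force is only the roller's weight. Now straight up.

>>> move_arm --pt "0.026 0 -0.117 0 0 0" --pt "0.051 0 -0.234 0 0 0" --pt "0.077 0 -0.352 0 0 0" --pt "0.102 0 -0.469 0 0 0" --pt "0.128 0 -0.586 0 0 0" --pt "0.153 0 -0.703 0 0 0" --pt "0.179 0 -0.821 0 0 0" --pt "0.205 0 -0.938 0 0 0" --pt "0.205 0 -0.938 0 0 0" --pt "0.205 0 -0.938 0 0 0" --pt "0.205 0 -0.938 0 0 0" --pt "0.205 0 -0.938 0 0 0"

```text
time: 27.92
tool_pos: [0.5564, 0.1513, 0.1839]
tool_rot: [-3.141, -0.215, 1.656]
contact_force: [-0.4, 0.4, -1.8]
opening: 0.0229
grip_force: 40.0
```

```bash
python3 - <<'E'
from ext import *
s=robot.observe(); print(s['time'],s['contact_force'],s['grip_force'],s['tool_pos'])
for n in('side','wrist','top'):
    a,P,E=cam(n); hsv=cv2.cvtColor(a,cv2.COLOR_RGB2HSV); q=(P-Pr[:3,3])@Pr[:3,:3]
    m=(hsv[...,0]<12)&(hsv[...,1]>160)&(q[...,2]>.12)&(q[...,2]<.35)&(abs(q[...,0])<.04)
    if m.sum()>5:
        p=q[m]; i=p[:,1].argmin(); j=p[:,1].argmax(); print(n,len(p),np.round(p[i],3),np.round(p[j],3))
E
```

```text
27.925 [-0.39060572  0.43798035 -1.81544591] 39.99165058135986 [0.55642429 0.15127976 0.18393519]
side 96 [-0.003  0.013  0.213] [0.008 0.181 0.246]
wrist 3168 [-0.01   0.108  0.223] [-0.009  0.202  0.243]
top 66 [-0.001  0.174  0.251] [0.007 0.2   0.247]
```

```bash
python3 -c "
from cell import robot; print(robot.hand_in())"
```

```text
the job is handed in; nothing more can be done
None
```

I handed in the job at 27.9 s of the 67 s limit: both offcuts are in the larger yellow bin, and the roller is held still at 40 N with its lower end about 8 cm above the printer's top. The arm knocked nothing that I could see, and force readings stayed at a few newtons; the hand-in returned no verdict.

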